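# Mark a bracket in the screwing jig and hold it against the sprung fence

### The arm

A 6-joint arm with a two-finger parallel gripper is mounted at the origin on a cart in front of the work surface, level with it; the furniture and walls round the work are solid. World frame = base frame: x ahead of the robot, y to its left, z up, the work surface at z = 0. Lengths are in m, angles in rad, forces in N, time in s.
With the tool pointing down it reaches from about 0.35 to 0.975 m from the base axis. Payload 4.9 kg.
Tool frame: the origin (TCP) lies at the very end of the fingers, on their centre line; the grasp point (between the pads) lies 19 mm behind it; x points along the fingers, y is the direction in which the jaws open and shut, and the axes are right-handed (so a half turn about x gives the same grasp; the last joint's range is limited). The gripper opens to 85 mm and grips with 20 to 120 N. Pads are 22 mm wide; open, the fingers measure 114 mm over their backs; the gripper's body (76 mm by 85 mm) begins 54 mm behind the grasp point. The pads swing forward as they close: fully open they stand 13 mm farther back than shut.
Start: joints at [1.035, 0.053, 1.613, -0, 1.476, -0.119], TCP at [0.253, 0.571, 0.231] pointing down, gripper open.
Joint ranges: [-3.01, 3.01], [-1.01, 2.22], [0.06, 2.58], [-1.02, 4.17], [0.09, 2.62], [-3.14, 3.14]. Speed limits (rad/s): [2.57, 2.57, 3.14, 3.14, 3.14, 3.14].

### API

Orientations are given as a unit quaternion [w, x, y, z].
In Python, from plant import manip gives the robot as it stands.
- The arm moves only by the tool play_rows, never from a script. Its argument "plan" is a list of rows, each a list of 5 numbers: the shift along the tool's x, y, z in mm, then the turn about the tool's x in rad, then the closure, from -1 (fully open) to 1 (shut). A call has 1 to 8 rows; each row is the pose to reach, as a shift and turn from the pose commanded when the call began, along the tool's axes at that moment; what a row does not reach only later rows make up. A row lasts 1/8 s, in which the tool goes at most 62.5 mm and 10.7 degrees, less where a joint would pass 70% of its speed; a pose out of reach is approached as far as the arm can. A call with a gripper value outside its range is refused whole. The fingers move at their own pace and stop on an object; the grip force is fixed at half the most. Time passes only in rows, so rows that repeat a pose let the fingers close. It gives the time, the measured TCP pose, the force and the opening at its end, in the units of the state.
- manip.state(): the state, without advancing time (a new reading comes with each control period).
- manip.grab_frame(name): name is "side" or "top" or "wrist"; returns a dict with "img" (400x640x3 uint8, red, green, blue), "range_z" (400x640 float32, m along the optical axis (not along the pixel's ray), 0 where there is no reading), "fx", "fy", "cx", "cy" (pixels), "origin" and "rotation" of the camera in the world. Camera axes: x right, y up, looking along -z (the intrinsics and any distortion apply to the point x, -y, -z); pixel columns grow to the right and rows downward; lengths in m; the calibration is good to about 2 mm. A picture is of the moment at which its call begins.
- manip.job_done(): hands the job in, once; it reports no verdict.
The state is a dict: "time": time; "joint_pos": joint angles; "joint_vel": joint speeds; "joint_efforts": joint torques, N m; "tool_pos": TCP position; "tool_rot": TCP orientation; "contact_force": force on the tool from outside, world axes, zero at the start; "ft_torque": the same for the moment, N m; "gripper_width": opening from 0.0 (shut) to 1.0 (fully open).
Only numpy, scipy, OpenCV 4.12 (cv2) and the standard library are available. Lean on these libraries where they do the work, as an engineer would, in place of code of your own. Each camera call takes 0.05 s, during which the arm holds its last target. There are 200 camera calls.

### The job

Lay the longer of the two wooden brackets flat in the jig, its long plain end under the spring punch and up against the end stop, its edge along the sprung fence. With it lying there, press the punch's knob right down to mark the wood and let it come back up; then push the bracket against the fence until the fence's pointer stands between the two marks on the scale, keeping its end at the stop. Finish while you hold it pressed steadily there with the fingers, so that someone can screw it together, and leave the other things on the bench where they are.

Things in the scene. Friction and masses are not known exactly. Their poses are not given: they have to be found in the camera images.
- jig: Screwing jig fixed to the bench: plywood board 220 (x) x 280 (y) mm, its top (the bed) 18 mm above the bench. Origin: centre of its underside; x from the open front to the fence, y along the fence to the end stop, z up; yaw up to 0.25 rad either way. Sprung aluminium fence on the bed, front face at x +20 mm at rest, 190 mm long, 31 mm high, 20 thick; behind it a fixed back block with two sleeves.
- fence_face (a point): Foot of the fence's front face, middle of its length, on the bed; moves with the fence; axes as the jig's. The bracket touches the fence when its origin is 45 mm in front (-x) of this point.
- fence (a joint): Travel of the sprung fence along the jig's +x, m: 0 at rest, at most 0.030. Spring 700 N/m (0.010 m takes 7 N), free to return. At its -y end it carries a pointer over a small scale plate with two black marks: pointer at the near mark at 0.008, at the far mark at 0.020; between them is 5.6 to 14 N, middle 0.014.
- stop_face (a point): Foot of the steel end stop's face, on the bed at jig x -25, y +90, z 18 mm; the bracket's long plain end goes here. The stop (x -55 to +15 mm) is 58 mm high; from its top an arm 34 mm wide in x, underside 42 and top 56 mm above the bed, reaches over the bed to jig y +45 mm and carries the punch. So the plate goes in under the arm from the front (-x) or from -y.
- punch (a joint): Travel of the spring punch, downwards, m: 0 up, 0.012 fully down on its stop (0.010 is enough). Takes 2 N to start and 7 N fully down; springs up by itself. Fully down, its tip is 1 mm above the plate of a bracket lying on the bed.
- punch_top (a point): Centre of the top of the punch's round black knob (28 mm diameter), at jig x -25, y +65 mm, 106 mm above the bench when up; moves with it. Pressed straight down, for example with the closed fingertips.
- long_bracket: The longer wooden bracket, loose, 0.18 to 0.35 kg: plate 90 (x) x 180 (y) x 15 mm with an upright web across it, 18 mm thick (y), 60 long (x), top 55 mm above the underside, 35 mm off centre to -y; long plain end at +y. Origin: centre of the plate's underside. Starts flat on the bench right of the jig, +y roughly away from the robot. Seated: origin at jig x -25, y 0, z 18 mm, same yaw as the jig.
- web_grip (a point): Point in the middle of the long bracket's web, 38 mm above its underside (bracket frame x 0, y -35, z 38 mm): grip here from above, fingers closing along the bracket's y.
- short_bracket: The other, shorter wooden bracket, not to be moved: plate 90 (x) x 110 (y) x 15 mm, with the same web but in its middle. Origin: centre of the underside. Lies beside the long one.
- tape_measure: Tape measure standing on the bench far right, 32 x 79 x 62 mm; origin at the centre of its underside. Leave alone.
- pack_green: Small clear pack of fasteners with a green card, 60 x 73 x 26 mm, left of the jig; origin at the centre of its underside. Leave alone.
- pack_yellow: Small clear pack of fasteners with a yellow card, 55 x 73 x 26 mm, left of the jig; origin at the centre of its underside. Leave alone.
- spool: White spool of line, 53 mm diameter, 50 mm high, far right; origin at the centre of its underside. Leave alone.

How it is judged:
By the outcome, as a careful person would: the job done as asked, in the order asked, and still so for the second after the job is handed in, while the arm keeps its last pose, push and grip.
It also fails if it takes over 54 s, if anything falls off the work surface, if the arm or the gripper's body presses on something with over 40 N, if the wrist force passes 120 N, or if a joint passes its speed limit or range.

## Working session

There is one attempt and no reset: what is moved stays moved. The work goes in short steps, Python scripts to look and compute and a tool call to move; the robot and the scene stay as the last step left them, time stands still between calls to the robot, and variables do not carry over. Pictures are saved under pics/ and viewed, about 8 in all and at most 12, crops included, and the job is handed in when it is done.

Besides the shell and the picture viewer there is one more tool, called after "Request:" in YAML: its name, and indented under it one key for each argument. play_rows: Moves the arm, as the interface text tells. Its arguments: {"type":"object","properties":{"plan":{"type":"array"}},"required":["plan"]}

```bash
mkdir -p pics; cat > h.py <<'E'
import numpy as np, cv2, pickle
from plant import manip
def grab(n,save=None):
    f=manip.grab_frame(n)
    if save: cv2.imwrite('pics/'+save+'.png',f['img'][:,:,::-1]); pickle.dump(f,open('pics/'+save+'.pkl','wb'))
    return f
def world(f,u,v,z=None):
    # with depth if z None, otherwise intersect with height z
    d=np.array([(u-f['cx'])/f['fx'],-(v-f['cy'])/f['fy'],-1.])
    R=np.array(f['rotation']); o=np.array(f['origin'])
    if R.shape!=(3,3):
        from scipy.spatial.transform import Rotation as Ro
        R=Ro.from_quat(np.r_[R[1:],R[0]]).as_matrix()
    if z is None: return o+R@d*f['range_z'][int(round(v)),int(round(u))]
    r=R@d; return o+r*(z-o[2])/r[2]
E
python3 - <<'E'
from h import *
f=grab('top','top0'); g=grab('side','side0')
print({k:f[k] for k in f if k not in('img','range_z')}); print({k:g[k] for k in g if k not in('img','range_z')})
print(manip.state())
E
```

```text
{'fx': 381.1542022068955, 'fy': 381.1542022068955, 'cx': 317.4352733730182, 'cy': 197.05531656947645, 'origin': array([ 0.33816369, -0.01604395,  1.20943101]), 'rotation': array([ 0.72783842,  0.07965074, -0.06985595, -0.67751542])}
{'fx': 502.05057411589786, 'fy': 502.05057411589786, 'cx': 313.53743945241524, 'cy': 201.35832533820977, 'origin': array([-0.94007917, -0.4436038 ,  0.87823768]), 'rotation': array([ 0.67927675,  0.42077126, -0.31232646, -0.51379648])}
{'time': 0.1, 'joint_pos': array([ 1.03500805e+00,  5.33334915e-02,  1.61413881e+00,  2.23680072e-05,
        1.47598141e+00, -1.19017701e-01]), 'joint_vel': array([ 0.00073281, -0.00225107, -0.00410819,  0.00100255, -0.00030492,
        0.00029816]), 'joint_efforts': array([ 2.04661424e-04, -3.94901741e+01, -3.71364784e+01, -6.33062132e-05,
        3.96066927e-03, -1.92421584e-05]), 'tool_pos': array([0.25272713, 0.57102244, 0.23017018]), 'tool_rot': array([ 0.6915899,  0.1456667,  0.692028 , -0.1469077]), 'contact_force': array([0.09731943, 0.33811111, 0.18286714]), 'ft_torque': array([-0.00915824, -0.02967603, -0.00825691]), 'gripper_width': 0.9970302258826473}
```

View pics/top0.png

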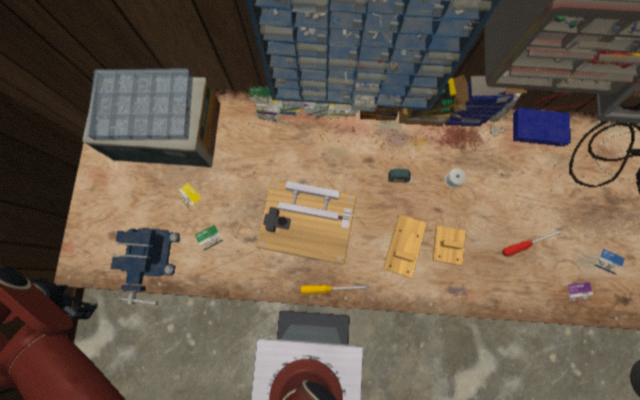

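View pics/side0.png

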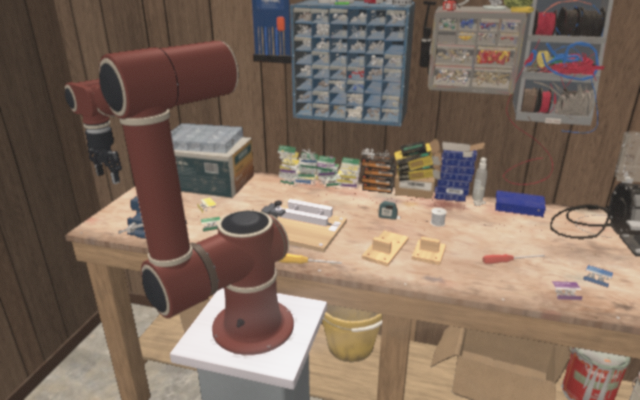

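```bash
python3 - <<'E'
from h import *
f=pickle.load(open('pics/top0.pkl','rb'))
c=f['img'][170:290,245:480,::-1]
cv2.imwrite('pics/crop0.png',cv2.resize(c,None,fx=3.4,fy=3.4,interpolation=cv2.INTER_CUBIC))
for p in [(405,246),(330,250),(330,340),(400,300)]: print(p,world(f,*p))
E
```

```text
(405, 246) [ 0.4579584  -0.27315211  0.01600782]
(330, 250) [ 0.42886818 -0.04117654  0.01616987]
(330, 340) [ 0.10731089 -0.07246189 -0.37773948]
(400, 300) [ 0.29358773 -0.26571323 -0.00202602]
```

View pics/crop0.png

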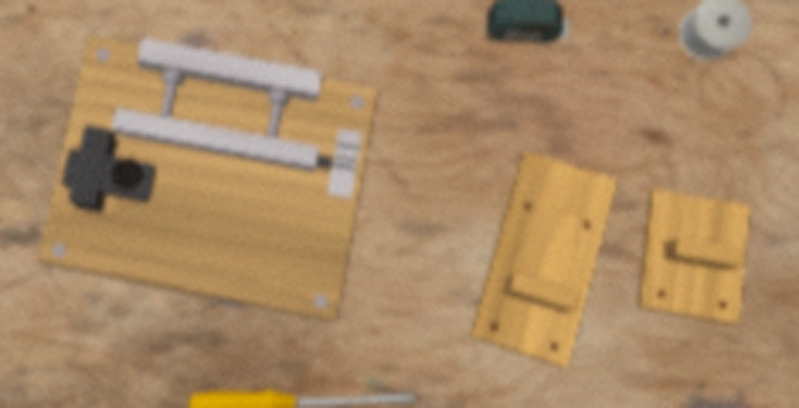

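```bash
cat >> h.py <<'E'
def fit(model,pts):
    model=np.array(model,float);pts=np.array(pts,float)
    a=model-model.mean(0);b=pts-pts.mean(0)
    th=np.arctan2((a[:,0]*b[:,1]-a[:,1]*b[:,0]).sum(),(a*b).sum())
    R=np.array([[np.cos(th),-np.sin(th)],[np.sin(th),np.cos(th)]])
    t=pts.mean(0)-R@model.mean(0)
    return t,th,1000*(pts-(model@R.T+t))
E
python3 - <<'E'
from h import *
f=pickle.load(open('pics/top0.pkl','rb'))
P=lambda u,v,z: world(f,245+u/3.4-.35,170+v/3.4-.35,z)[:2]
J=[P(*p,.018) for p in [(90,38),(376,90),(335,318),(40,263)]]
print('jig',fit([(.11,.14),(.11,-.14),(-.11,-.14),(-.11,.14)],J))
B=[P(*p,.015) for p in [(525,153),(615,178),(567,366),(473,337)]]
# bracket +y away(up), x right
print('long',fit([(-.045,.09),(.045,.09),(.045,-.09),(-.045,-.09)],B))
print('knob',P(128,173,.106))
S=[P(*p,.015) for p in [(652,190),(750,206),(738,323),(640,303)]]
print('short',fit([(-.045,.055),(.045,.055),(.045,-.055),(-.045,-.055)],S))
from scipy.spatial.transform import Rotation as Ro
q=manip.state()['tool_rot'];print(Ro.from_quat(np.r_[q[1:],q[0]]).as_matrix())
E
```

```text
jig (array([0.51368033, 0.03904443]), np.float64(-0.11458076114971824), array([[-2.44218817, -2.56428295],
       [-1.69765579,  2.17118199],
       [ 2.99847313,  3.19539671],
       [ 1.14137083, -2.80229576]]))
long (array([ 0.46035495, -0.27338027]), np.float64(-1.8026981290948976), array([[-2.57356016, -1.97778466],
       [ 0.53094154,  1.76780424],
       [ 1.57092967,  1.26916079],
       [ 0.47168895, -1.05918037]]))
knob [0.49744536 0.10541734]
short (array([ 0.47211269, -0.40995188]), np.float64(-1.6774347222254131), array([[-2.24627023,  0.70833777],
       [-1.12841612,  0.02410141],
       [ 0.68811353,  0.10092584],
       [ 2.68657282, -0.83336502]]))
[[-9.69253042e-04  4.04810641e-01  9.14400025e-01]
 [-1.58889411e-03  9.14398677e-01 -4.04811728e-01]
 [-9.99998268e-01 -1.84524981e-03 -2.43082456e-04]]
```

```bash
cat >> h.py <<'E'
from scipy.spatial.transform import Rotation as Ro
def move(p,yaw=None):
    s=manip.state();q=s['tool_rot'];R=Ro.from_quat(np.r_[q[1:],q[0]]).as_matrix()
    y0=np.arctan2(R[1,1],R[0,1]); d=1000*R.T@(np.array(p)-s['tool_pos'])
    print('t',round(s['time'],2),'pos',s['tool_pos'].round(4),'yaw',round(y0,4),'tilt',R[:,0].round(4),'w',round(s['gripper_width'],3),'F',s['contact_force'].round(2))
    print('shift mm',d.round(1),'turn',None if yaw is None else round(-(yaw-y0),4))
JO=np.array([.5137,.0390]);JY=-.1146
def jig(x,y,z,JO=None,JY=None):
    import h
    JO=h.JO if JO is None else JO; JY=h.JY if JY is None else JY
    c,s=np.cos(JY),np.sin(JY); return np.array([JO[0]+c*x-s*y,JO[1]+s*x+c*y,z])
E
python3 -c "
from h import *
move((.45,.12,.22),.4)"
```

```text
t 0.1 pos [0.2527 0.571  0.2302] yaw 1.154 tilt [-0.001  -0.0016 -1.    ] w 0.997 F [0.1  0.34 0.18]
shift mm [  10.7 -332.5  363. ] turn 0.754
```

Request:
play_rows:
  plan:
    - [2,-41,45,0.1,-1]
    - [3,-83,91,0.2,-1]
    - [5,-125,136,0.3,-1]
    - [6,-166,181,0.4,-1]
    - [7,-208,227,0.5,-1]
    - [9,-250,272,0.6,-1]
    - [10,-291,318,0.7,-1]
    - [10,-332,363,0.75,-1]

```text
time: 1.1
tool_pos: [0.4507, 0.119, 0.2209]
tool_rot: [0.59, 0.39, 0.59, -0.39]
contact_force: [1.5, 0.8, 0.3]
gripper_width: 1.002
```

```bash
python3 -c "
from h import *
move((.426,-.265,.16),-.232)"
```

```text
t 1.1 pos [0.4507 0.119  0.2209] yaw 0.4021 tilt [-0.e+00  1.e-04 -1.e+00] w 1.002 F [1.51 0.81 0.29]
shift mm [  60.9 -173.   343.7] turn 0.6341
```

Request:
play_rows:
  plan:
    - [8,-22,43,0.08,-1]
    - [16,-44,86,0.17,-1]
    - [24,-66,130,0.25,-1]
    - [32,-88,174,0.34,-1]
    - [42,-112,220,0.42,-1]
    - [52,-138,272,0.52,-1]
    - [61,-173,344,0.634,-1]
    - [61,-173,344,0.634,-1]

```text
time: 2.1
tool_pos: [0.4256, -0.2658, 0.1594]
tool_rot: [-0.438, -0.555, -0.439, 0.555]
contact_force: [0.6, 0.2, 1.1]
gripper_width: 1.0
```

Request:
play_rows:
  plan:
    - [0,0,0,0,-1]
    - [0,0,0,0,-1]

```text
time: 2.35
tool_pos: [0.4269, -0.262, 0.1602]
tool_rot: [0.44, 0.554, 0.44, -0.554]
contact_force: [0.0, -0.5, 0.6]
gripper_width: 0.998
```

```bash
python3 - <<'E'
from h import *
f=grab('wrist','w1')
print({k:f[k] for k in f if k not in('img','range_z')})
move((.4263,-.2654,.021),-.232)
E
```

```text
{'fx': 309.39491408300387, 'fy': 309.39491408300387, 'cx': 314.8786686109908, 'cy': 192.13352632471077, 'origin': array([ 0.44195728, -0.19076267,  0.30297775]), 'rotation': array([ 0.98334792, -0.14135049,  0.01606999, -0.11308697])}
t 2.4 pos [ 0.427  -0.2619  0.1604] yaw -0.2278 tilt [ 2.e-04  4.e-04 -1.e+00] w 1.003 F [-0.06  0.12 -0.02]
shift mm [1.394e+02 1.000e-01 3.600e+00] turn 0.0042
```

View pics/w1.png

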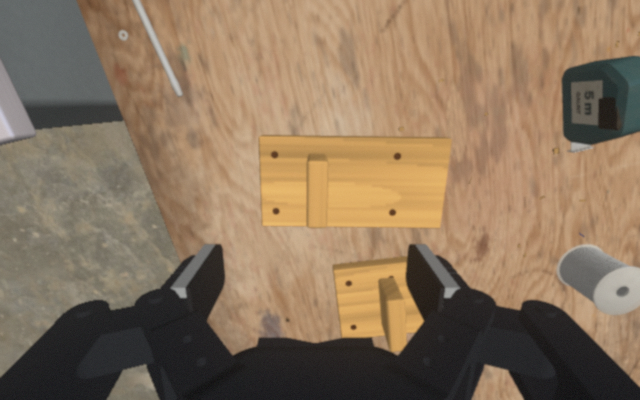

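```bash
python3 - <<'E'
from h import *
f=pickle.load(open('pics/w1.pkl','rb'))
B=[world(f,*p,.015)[:2] for p in [(259,136),(450,138),(442,227),(263,226.5)]]
r=fit([(-.045,-.09),(-.045,.09),(.045,.09),(.045,-.09)],B);print(r)
t,th,_=r;R=np.array([[np.cos(th),-np.sin(th)],[np.sin(th),np.cos(th)]]);print('web',t+R@[0,-.035],'yaw y',th+np.pi/2)
a=f['range_z']
for p in [(317,190),(318,165),(317,215),(400,185)]: print(p,world(f,*p))
E
```

```text
(array([ 0.46100118, -0.2733767 ]), np.float64(-1.80254821471112), array([[ 1.24444547, -0.04180784],
       [-2.8044716 , -0.46177359],
       [ 0.56323848,  0.27009435],
       [ 0.99678765,  0.23348709]]))
web [ 0.42693689 -0.2653378 ] yaw y -0.23175188791622348
(317, 190) [ 0.42767141 -0.2602571   0.05502406]
(318, 165) [ 0.4332269  -0.23982846  0.0549442 ]
(317, 215) [ 0.42277414 -0.28141841  0.05629799]
(400, 185) [ 0.50445524 -0.28485742  0.01467663]
```

Request:
play_rows:
  plan:
    - [40,0,3.5,0.004,-1]
    - [80,0,3.5,0.004,-1]
    - [115,0,3.5,0.004,-1]
    - [138,0,3.5,0.004,-1]
    - [138,0,3.5,0.004,-1]
    - [138,0,3.5,0.004,-1]

```text
time: 3.15
tool_pos: [0.4269, -0.2666, 0.0236]
tool_rot: [0.439, 0.555, 0.438, -0.554]
contact_force: [0.7, -0.1, 0.3]
gripper_width: 0.997
```

Request:
play_rows:
  plan:
    - [0,0,0,0,1]
    - [0,0,0,0,1]
    - [0,0,0,0,1]
    - [0,0,0,0,1]
    - [0,0,0,0,1]
    - [0,0,0,0,1]
    - [0,0,0,0,1]
    - [0,0,0,0,1]

```text
time: 4.15
tool_pos: [0.4262, -0.2671, 0.0228]
tool_rot: [0.439, 0.555, 0.438, -0.555]
contact_force: [-0.8, -1.0, 5.7]
gripper_width: 0.203
```

```bash
python3 - <<'E'
from h import *
move((.42,-.26,.022),-.232)
E
```

```text
t 4.15 pos [ 0.4262 -0.2671  0.0228] yaw -0.2341 tilt [ 7.e-04 -7.e-04 -1.e+00] w 0.203 F [-0.82 -1.03  5.69]
shift mm [ 0.8 -7.7 -5.5] turn -0.0021
```

Request:
play_rows:
  plan:
    - [-15,0,0,0,1]
    - [-50,0,0,0,1]
    - [-90,0,0,0,1]
    - [-120,0,0,0,1]
    - [-120,0,0,0,1]
    - [-120,0,0,0,1]

```text
time: 4.9
tool_pos: [0.4248, -0.2658, 0.1403]
tool_rot: [-0.437, -0.555, -0.439, 0.555]
contact_force: [-0.5, 0.7, -3.8]
gripper_width: 0.201
```

```bash
python3 - <<'E'
from h import *
p=jig(-.108,-.039,.14);print(p)
move(p,np.pi/2+JY)
E
```

```text
[0.40194879 0.01260554 0.14      ]
t 4.9 pos [ 0.4248 -0.2658  0.1403] yaw -0.2339 tilt [-0.0026  0.0021 -1.    ] w 0.201 F [-0.51  0.66 -3.83]
shift mm [   1.   -86.8 -265.6] turn -1.6901
```

Request:
play_rows:
  plan:
    - [0,-8,-26,-0.16,1]
    - [0,-17,-53,-0.32,1]
    - [0,-26,-80,-0.48,1]
    - [0,-35,-106,-0.64,1]
    - [0,-44,-133,-0.8,1]
    - [0,-52,-159,-0.96,1]
    - [0,-60,-186,-1.12,1]
    - [0,-68,-210,-1.28,1]

```text
time: 5.9
tool_pos: [0.4067, -0.0454, 0.1396]
tool_rot: [0.682, 0.182, 0.685, -0.182]
contact_force: [0.6, -0.3, -2.7]
gripper_width: 0.201
```

```bash
python3 - <<'E'
from h import *
p=jig(-.108,-.039,.14);print(p)
move(p,np.pi/2+JY)
E
```

```text
[0.40194879 0.01260554 0.14      ]
t 5.9 pos [ 0.4067 -0.0454  0.1396] yaw 1.0514 tilt [-0.0045  0.0013 -1.    ] w 0.201 F [ 0.57 -0.32 -2.71]
shift mm [ -0.3  48.  -32.9] turn -0.4048
```

Request:
play_rows:
  plan:
    - [0,14,-9,-0.12,1]
    - [0,28,-19,-0.24,1]
    - [0,40,-28,-0.36,1]
    - [0,48,-33,-0.405,1]
    - [0,48,-33,-0.405,1]
    - [0,48,-33,-0.405,1]
    - [0,48,-33,-0.405,1]

```text
time: 6.78
tool_pos: [0.404, 0.0109, 0.1422]
tool_rot: [0.706, 0.043, 0.706, -0.043]
contact_force: [0.6, 0.3, -3.2]
gripper_width: 0.202
```

```bash
python3 - <<'E'
from h import *
f=grab('wrist','w2');grab('top','top2')
t=cv2.imread('pics/top2.png')[170:290,245:480]
a=np.vstack([cv2.resize(f['img'][:,:,::-1],(560,350)),cv2.resize(t,(560,240),interpolation=cv2.INTER_CUBIC)])
cv2.imwrite('pics/c2.png',a)
print(f['origin'],f['rotation'])
move(jig(-.108,-.039,.047),np.pi/2+JY)
E
```

```text
[0.33141798 0.02094369 0.28492274] [ 0.74112545 -0.10706366 -0.09491743  0.65594292]
t 6.88 pos [0.404  0.011  0.1424] yaw 1.4501 tilt [ 1.e-04 -1.e-04 -1.e+00] w 0.202 F [ 0.6   0.44 -3.39]
shift mm [95.4  1.4 -2.2] turn -0.0061
```

View pics/c2.png

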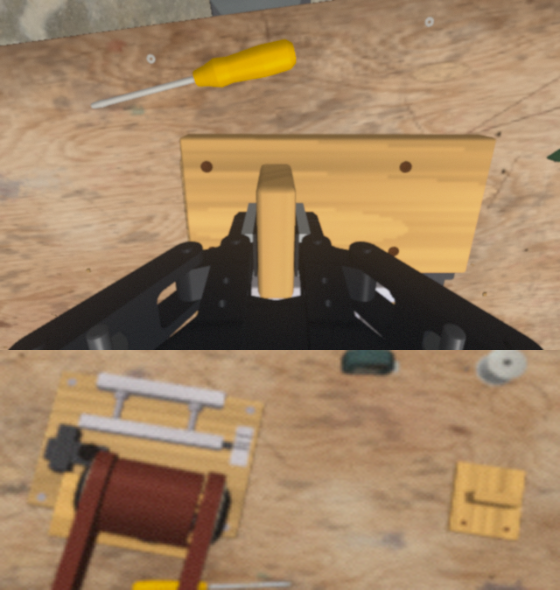

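Request:
play_rows:
  plan:
    - [30,0,-2,-0.006,1]
    - [60,0,-2,-0.006,1]
    - [85,0,-2,-0.006,1]
    - [95,0,-2,-0.006,1]
    - [95,0,-2,-0.006,1]
    - [95,0,-2,-0.006,1]

```text
time: 7.62
tool_pos: [0.403, 0.0114, 0.0486]
tool_rot: [0.707, 0.04, 0.705, -0.04]
contact_force: [0.0, -0.1, -3.3]
gripper_width: 0.197
```

```bash
python3 - <<'E'
from h import *
move(jig(-.028,-.041,.047),np.pi/2+JY)
E
```

```text
t 7.62 pos [0.403  0.0114 0.0486] yaw 1.4568 tilt [ 2.2e-03 -3.0e-04 -1.0e+00] w 0.197 F [ 0.02 -0.14 -3.26]
shift mm [ 1.8 -0.9 78.8] turn 0.0006
```

Request:
play_rows:
  plan:
    - [1,-1,12,0,1]
    - [1,-1,26,0,1]
    - [1,-1,40,0,1]
    - [1,-1,54,0,1]
    - [1,-1,66,0,1]
    - [1,-1,73,0,1]
    - [1,-1,73,0,1]

```text
time: 8.5
tool_pos: [0.4748, 0.0022, 0.0466]
tool_rot: [0.706, 0.04, 0.706, -0.04]
contact_force: [-0.8, -0.5, -3.6]
gripper_width: 0.201
```

```bash
python3 - <<'E'
from h import *
f=grab('side','s3');grab('top','top3')
t=cv2.imread('pics/top3.png')[170:260,245:365]; s=cv2.imread('pics/s3.png')[180:270,250:370]
cv2.imwrite('pics/c3.png',np.hstack([cv2.resize(x,(400,300),interpolation=cv2.INTER_CUBIC) for x in(t,s)]))
move(jig(-.028,-.041,.041),np.pi/2+JY)
E
```

```text
t 8.6 pos [0.474  0.0024 0.0462] yaw 1.4571 tilt [-6.e-04  0.e+00 -1.e+00] w 0.201 F [ 0.05  0.7  -2.56]
shift mm [ 5.2 -0.1  7.3] turn 0.0009
```

View pics/c3.png

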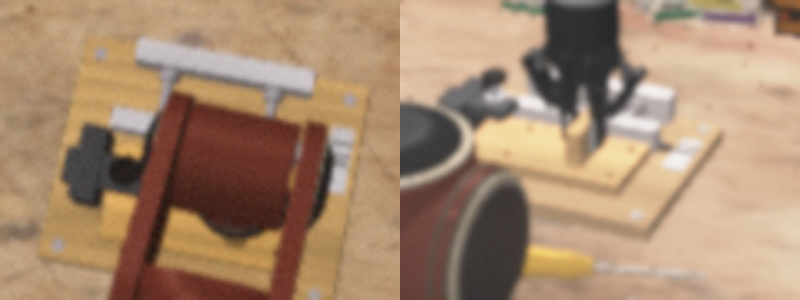

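Request:
play_rows:
  plan:
    - [2,0,0,0,1]
    - [4,0,0,0,1]
    - [5.5,0,0,0,1]
    - [5.5,0,0,0,1]
    - [5.5,0,0,0,1]

```text
time: 9.22
tool_pos: [0.4744, 0.0023, 0.0409]
tool_rot: [0.706, 0.04, 0.706, -0.04]
contact_force: [-0.8, 0.0, -1.1]
gripper_width: 0.2
```

Request:
play_rows:
  plan:
    - [0.5,1,0,0,1]
    - [0.5,2,0,0,1]
    - [0.5,3,0,0,1]
    - [0.5,4,0,0,1]
    - [0.5,4,0,0,1]

```text
time: 9.85
tool_pos: [0.4754, 0.0061, 0.0408]
tool_rot: [0.706, 0.04, 0.706, -0.04]
contact_force: [0.5, -2.6, 2.7]
gripper_width: 0.2
```

Request:
play_rows:
  plan:
    - [0,1,0,0,1]
    - [0,1,0,0,1]
    - [0,2,0,0,1]
    - [0,2,0,0,1]

```text
time: 10.35
tool_pos: [0.4755, 0.0077, 0.0408]
tool_rot: [0.706, 0.04, 0.706, -0.041]
contact_force: [-0.1, -5.6, 5.3]
gripper_width: 0.2
```

```bash
python3 - <<'E'
from h import *
move(jig(-.025,-.035,.041),np.pi/2+JY)
E
```

```text
t 10.35 pos [0.4755 0.0077 0.0408] yaw 1.4571 tilt [ 9.0e-04 -1.3e-03 -1.0e+00] w 0.2 F [-0.09 -5.61  5.26]
shift mm [-0.2  0.4  9.4] turn 0.0009
```

Request:
play_rows:
  plan:
    - [0,0,2,0,1]
    - [0,0,4,0,1]
    - [0,0,6,0,1]
    - [0,0,7,0,1]
    - [0,0,7,0,1]

```text
time: 10.98
tool_pos: [0.4771, 0.0072, 0.0412]
tool_rot: [0.701, 0.038, 0.711, -0.04]
contact_force: [-26.0, -6.0, 29.7]
gripper_width: 0.204
```

Request:
play_rows:
  plan:
    - [0,0,1,0,1]
    - [0,0,2,0,1]
    - [0,0,2,0,1]

```text
time: 11.35
tool_pos: [0.4779, 0.0069, 0.0413]
tool_rot: [0.699, 0.038, 0.713, -0.04]
contact_force: [-31.2, -6.3, 34.7]
gripper_width: 0.204
```

```bash
python3 - <<'E'
from h import *
move(jig(-.025,-.035,.041),np.pi/2+JY)
E
```

```text
t 11.35 pos [0.4779 0.0069 0.0413] yaw 1.4609 tilt [-0.0187 -0.0014 -0.9998] w 0.204 F [-31.24  -6.33  34.73]
shift mm [0.2 0.9 6.9] turn 0.0047
```

Request:
play_rows:
  plan:
    - [0,0,-5,0,1]
    - [0,0,-9,0,1]
    - [-1,0,-9,0,1]
    - [-2,0,-9,0,1]
    - [-2,0,-9,0,1]

```text
time: 11.98
tool_pos: [0.4745, 0.0081, 0.0415]
tool_rot: [0.706, 0.04, 0.706, -0.041]
contact_force: [2.8, -4.9, -3.5]
gripper_width: 0.201
```

```bash
python3 - <<'E'
from h import *
f=grab('side','s4');g=grab('wrist','w4')
s=f['img'][185:265,255:375,::-1]
cv2.imwrite('pics/c4.png',np.hstack([cv2.resize(s,(450,300),interpolation=cv2.INTER_CUBIC),cv2.resize(g['img'][:,:,::-1],(350,300))]))
move(jig(-.025,-.035,.041),np.pi/2+JY)
E
```

```text
t 12.07 pos [0.4745 0.0081 0.0415] yaw 1.4567 tilt [-1.e-03 -3.e-04 -1.e+00] w 0.201 F [ 1.99 -5.42 -4.39]
shift mm [ 0.5  0.1 10.4] turn 0.0005
```

View pics/c4.png

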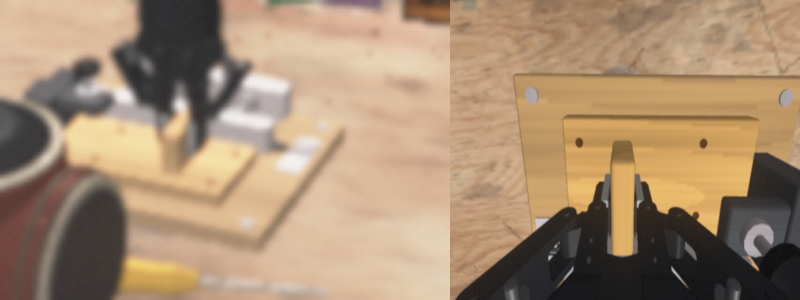

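Request:
play_rows:
  plan:
    - [-1,-0.8,0,0,1]
    - [-1,-0.8,1.5,0,1]
    - [-1,-0.8,3,0,1]
    - [-1,-0.8,4.5,0,1]
    - [-1,-0.8,6,0,1]
    - [-1,-0.8,6,0,1]

```text
time: 12.82
tool_pos: [0.4814, 0.007, 0.0435]
tool_rot: [0.706, 0.04, 0.706, -0.04]
contact_force: [-0.8, -0.5, -3.8]
gripper_width: 0.2
```

```bash
python3 - <<'E'
from h import *
f=grab('top')
move(jig(-.025,-.035,.041),np.pi/2+JY)
E
```

```text
t 12.88 pos [0.4813 0.007  0.0435] yaw 1.4568 tilt [ 8.e-04  6.e-04 -1.e+00] w 0.202 F [-0.77 -0.66 -3.25]
shift mm [2.5 0.5 3.5] turn 0.0006
```

Request:
play_rows:
  plan:
    - [0,0,1.5,0,1]
    - [0,0,3,0,1]
    - [0,0,4,0,1]
    - [0,0,4,0,1]

```text
time: 13.38
tool_pos: [0.485, 0.0063, 0.0433]
tool_rot: [0.706, 0.04, 0.706, -0.04]
contact_force: [-0.6, -0.3, -2.7]
gripper_width: 0.202
```

Request:
play_rows:
  plan:
    - [0,0,1,0,1]
    - [0,0,2,0,1]
    - [0,0,2,0,1]

```text
time: 13.75
tool_pos: [0.4869, 0.0061, 0.0433]
tool_rot: [0.706, 0.04, 0.706, -0.04]
contact_force: [-0.5, 0.9, -3.1]
gripper_width: 0.198
```

Request:
play_rows:
  plan:
    - [0,0.5,1,0,1]
    - [0,0.5,2,0,1]
    - [0,0.5,2,0,1]

```text
time: 14.12
tool_pos: [0.4886, 0.0063, 0.0431]
tool_rot: [0.706, 0.04, 0.706, -0.04]
contact_force: [-2.6, -0.9, -2.8]
gripper_width: 0.198
```

```bash
python3 - <<'E'
from h import *
move(jig(-.025,-.035,.041),np.pi/2+JY)
E
```

```text
t 14.12 pos [0.4886 0.0063 0.0431] yaw 1.457 tilt [-1.e-03 -3.e-04 -1.e+00] w 0.198 F [-2.64 -0.9  -2.75]
shift mm [ 2.1  0.4 -3.8] turn 0.0008
```

Request:
play_rows:
  plan:
    - [0,0.5,0,0,1]
    - [1,0.8,0,0,1]
    - [2,0.8,0,0,1]
    - [2.3,0.8,0,0,1]
    - [2.3,0.8,0,0,1]

```text
time: 14.75
tool_pos: [0.4892, 0.0062, 0.0416]
tool_rot: [0.706, 0.04, 0.706, -0.041]
contact_force: [-3.2, -5.1, 0.5]
gripper_width: 0.206
```

Request:
play_rows:
  plan:
    - [0.4,-0.3,0,0,1]
    - [0.4,-0.3,0,0,1]
    - [0.4,-0.3,0,0,-1]
    - [0.4,-0.3,0,0,-1]
    - [0.4,-0.3,0,0,-1]
    - [0.4,-0.3,0,0,-1]
    - [0.4,-0.3,0,0,-1]

```text
time: 15.62
tool_pos: [0.489, 0.0069, 0.0407]
tool_rot: [0.706, 0.04, 0.706, -0.04]
contact_force: [-0.0, -0.1, 0.8]
gripper_width: 0.998
```

Request:
play_rows:
  plan:
    - [-20,0,0,0,-1]
    - [-50,0,0,0,-1]
    - [-90,0,0,0,-1]
    - [-120,0,0,0,-1]
    - [-120,0,-40,0,0]
    - [-120,0,-80,0,1]
    - [-120,0,-80,0,1]

```text
time: 16.5
tool_pos: [0.4078, 0.0163, 0.16]
tool_rot: [0.706, 0.04, 0.706, -0.04]
contact_force: [-0.2, 0.6, -1.0]
gripper_width: 0.373
```

```bash
python3 - <<'E'
from h import *
f=grab('wrist','w5')
cv2.imwrite('pics/w5.png',f['img'][:,:,::-1])
grab('top','top5')
move(jig(-.025,.065,.135),np.pi/2+JY)
E
```

```text
t 16.6 pos [0.4098 0.0159 0.1609] yaw 1.457 tilt [ 1.5e-03 -2.0e-04 -1.0e+00] w 0.188 F [-0.43 -1.23  0.9 ]
shift mm [26.  99.7 75.6] turn 0.0008
```

View pics/w5.png

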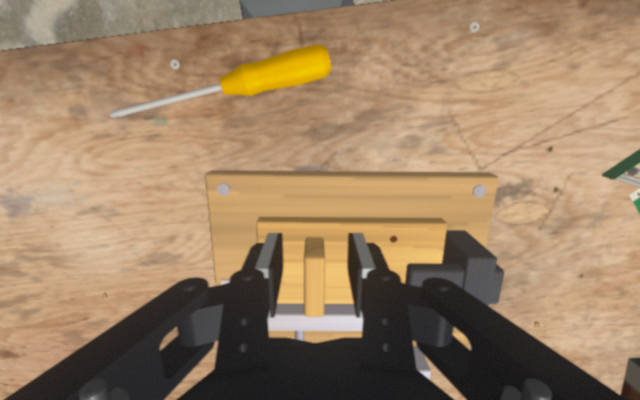

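Request:
play_rows:
  plan:
    - [0,25,19,0,1]
    - [0,50,38,0,1]
    - [0,75,57,0,1]
    - [10,100,76,0,1]
    - [30,100,76,0,1]
    - [45,100,76,0,1]
    - [45,100,76,0,1]
    - [45,100,76,0,1]

```text
time: 17.6
tool_pos: [0.4968, 0.1064, 0.1161]
tool_rot: [0.706, 0.04, 0.706, -0.04]
contact_force: [-0.1, -0.4, -0.0]
gripper_width: -0.001
```

```bash
python3 - <<'E'
from h import *
f=grab('side','s6');s=f['img'][160:260,230:370,::-1]
cv2.imwrite('pics/c6.png',cv2.resize(s,None,fx=4,fy=4,interpolation=cv2.INTER_CUBIC))
move(jig(-.025,.065,.094),np.pi/2+JY)
E
```

```text
t 17.65 pos [0.497  0.1065 0.1165] yaw 1.4565 tilt [ 1.5e-03  1.0e-04 -1.0e+00] w 0.002 F [0.81 0.88 0.54]
shift mm [22.5 -0.1 -0.7] turn 0.0003
```

View pics/c6.png

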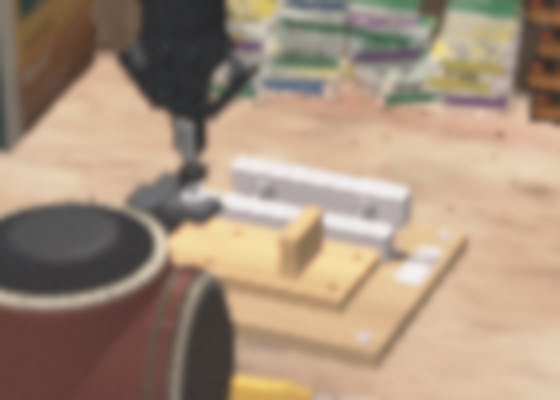

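Fingertips stand right over the knob (190,172 in the crop), with the bracket seated along the fence. Pressing.

Request:
play_rows:
  plan:
    - [6,0,0,0,1]
    - [11,0,0,0,1]
    - [15,0,0,0,1]
    - [18,0,0,0,1]
    - [21,0,0,0,1]
    - [22,0,0,0,1]
    - [22,0,0,0,1]

```text
time: 18.52
tool_pos: [0.4967, 0.1066, 0.0943]
tool_rot: [0.706, 0.04, 0.706, -0.04]
contact_force: [-2.3, 0.5, 5.9]
gripper_width: 0.001
```

Request:
play_rows:
  plan:
    - [1,0,0,0,1]
    - [1.5,0,0,0,1]
    - [1.5,0,0,0,1]

```text
time: 18.9
tool_pos: [0.4968, 0.1066, 0.0939]
tool_rot: [0.706, 0.04, 0.706, -0.04]
contact_force: [-5.3, -1.4, 11.7]
gripper_width: 0.004
```

Request:
play_rows:
  plan:
    - [-15,0,0,0,1]
    - [-35,0,0,0,1]
    - [-60,0,0,0,1]
    - [-70,0,0,0,1]
    - [-70,-40,0,0,1]
    - [-70,-80,0,0,0]
    - [-70,-100,0,0,-1]
    - [-70,-100,0,0,-1]

```text
time: 19.9
tool_pos: [0.4844, 0.0065, 0.1613]
tool_rot: [0.705, 0.041, 0.706, -0.041]
contact_force: [0.3, 0.2, 0.0]
gripper_width: 0.636
```

Request:
play_rows:
  plan:
    - [0,0,0,0,-1]
    - [0,0,0,0,-1]

```text
time: 20.15
tool_pos: [0.4849, 0.0081, 0.1618]
tool_rot: [0.706, 0.04, 0.706, -0.04]
contact_force: [0.5, 0.7, 0.1]
gripper_width: 0.995
```

```bash
python3 - <<'E'
from h import *
f=grab('wrist','w7')
cv2.imwrite('pics/w7.png',f['img'][130:,150:540,::-1])
move((.489,.0069,.042),np.pi/2+JY)
E
```

```text
t 20.2 pos [0.485  0.0081 0.1619] yaw 1.4582 tilt [-3.e-04  2.e-04 -1.e+00] w 1.005 F [0.01 0.71 0.42]
shift mm [119.9  -0.7   4.2] turn 0.002
```

View pics/w7.png

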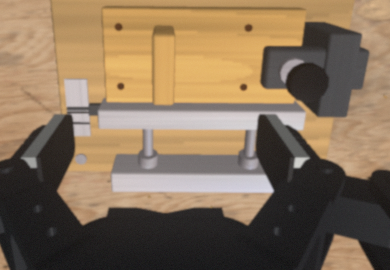

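Request:
play_rows:
  plan:
    - [40,-1,4,0.002,-1]
    - [80,-1,4,0.002,-1]
    - [105,-1,4,0.002,-1]
    - [119,-1,4,0.002,-1]
    - [119,-1,4,0.002,-1]
    - [119,-1,4,0.002,-1]

```text
time: 20.95
tool_pos: [0.49, 0.0058, 0.0445]
tool_rot: [0.707, 0.041, 0.705, -0.041]
contact_force: [-0.1, -0.4, 0.1]
gripper_width: 0.997
```

Request:
play_rows:
  plan:
    - [0,0,0,0,1]
    - [0,0,0,0,1]
    - [0,0,0,0,1]
    - [0,0,0,0,1]
    - [0,0,0,0,1]
    - [0,0,0,0,1]
    - [0,0,0,0,1]

```text
time: 21.82
tool_pos: [0.489, 0.0059, 0.0435]
tool_rot: [0.706, 0.041, 0.706, -0.041]
contact_force: [-3.1, 0.8, 4.7]
gripper_width: 0.201
```

Request:
play_rows:
  plan:
    - [-0.8,0,0,0,1]
    - [-0.8,0,0,0,1]
    - [-0.8,0,0,0,1]

```text
time: 22.2
tool_pos: [0.4886, 0.0059, 0.0435]
tool_rot: [0.706, 0.041, 0.706, -0.041]
contact_force: [0.2, 2.3, -1.5]
gripper_width: 0.203
```

Request:
play_rows:
  plan:
    - [-0.7,0,0,0,1]
    - [-0.7,0.7,0,0,1]
    - [-0.7,1,0,0,1]
    - [-0.7,1,0,0,1]

```text
time: 22.7
tool_pos: [0.4882, 0.0064, 0.0441]
tool_rot: [0.705, 0.04, 0.707, -0.041]
contact_force: [-2.5, -3.5, -3.6]
gripper_width: 0.2
```

Request:
play_rows:
  plan:
    - [0,0,2,0,1]
    - [0,0,4,0,1]
    - [0,0,5,0,1]
    - [0,0,5,0,1]

```text
time: 23.2
tool_pos: [0.4923, 0.0059, 0.0441]
tool_rot: [0.704, 0.04, 0.708, -0.041]
contact_force: [-7.4, -3.5, -0.7]
gripper_width: 0.2
```

```bash
python3 - <<'E'
from h import *
move(jig(-.0095,-.035,.0435),np.pi/2+JY)
E
```

```text
t 23.2 pos [0.4923 0.0059 0.0441] yaw 1.4555 tilt [-4.6e-03 -9.0e-04 -1.0e+00] w 0.2 F [-7.44 -3.53 -0.71]
shift mm [0.6 0.3 8. ] turn -0.0007
```

Request:
play_rows:
  plan:
    - [-0.3,0,2,0,1]
    - [-0.3,0,4,0,1]
    - [-0.3,0,5,0,1]
    - [-0.3,0,5,0,1]

```text
time: 23.7
tool_pos: [0.4963, 0.0054, 0.0442]
tool_rot: [0.703, 0.04, 0.708, -0.041]
contact_force: [-10.1, -3.9, 2.4]
gripper_width: 0.195
```

Request:
play_rows:
  plan:
    - [0,0,2,0,1]
    - [0,0,3,0,1]
    - [0,0,3,0,1]

```text
time: 24.08
tool_pos: [0.4987, 0.0052, 0.0442]
tool_rot: [0.703, 0.04, 0.709, -0.041]
contact_force: [-12.6, -3.7, 3.7]
gripper_width: 0.2
```

```bash
python3 - <<'E'
from h import *
f=grab('top','top8')
g=grab('wrist','w8')
t=f['img'][175:255,275:365,::-1]
cv2.imwrite('pics/c8.png',np.hstack([cv2.resize(t,(400,356),interpolation=cv2.INTER_CUBIC),cv2.resize(g['img'][200:400,100:300,::-1],(356,356),interpolation=cv2.INTER_CUBIC)]))
move(jig(-.0095,-.035,.0435),np.pi/2+JY)
E
```

```text
t 24.18 pos [0.4987 0.0051 0.0442] yaw 1.4555 tilt [-8.8e-03 -6.0e-04 -1.0e+00] w 0.204 F [-11.91  -3.12   3.56]
shift mm [0.7 0.4 1.5] turn -0.0007
```

View pics/c8.png

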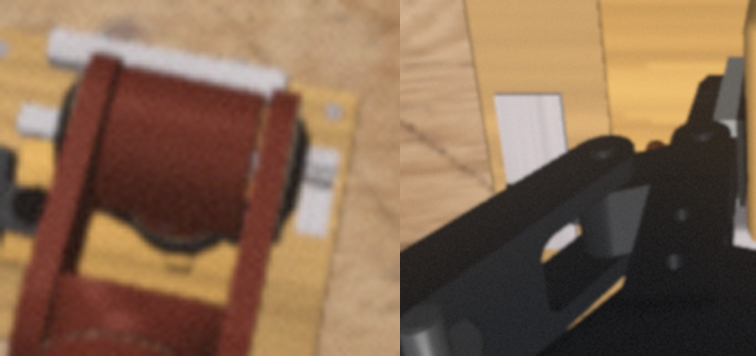

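Request:
play_rows:
  plan:
    - [0,0,1,0,1]
    - [0,0.2,1.5,0,1]
    - [0.4,0.2,1.5,0,1]
    - [0.4,0.2,1.5,0,1]
    - [0.4,0.2,1.5,0,1]

```text
time: 24.8
tool_pos: [0.4999, 0.005, 0.0441]
tool_rot: [0.702, 0.04, 0.709, -0.041]
contact_force: [-14.7, -3.5, 7.7]
gripper_width: 0.202
```

```bash
python3 - <<'E'
from h import *
f=grab('top','top9'); s=grab('side','s9')
f0=pickle.load(open('pics/top0.pkl','rb'));s0=pickle.load(open('pics/side0.pkl','rb'))
Z=lambda a,x0,x1,y0,y1,w,h: cv2.resize(a['img'][y0:y1,x0:x1,::-1],(w,h),interpolation=cv2.INTER_CUBIC)
top=np.hstack([Z(a,330,360,200,230,290,290) for a in(f0,f)])
sd=np.hstack([Z(a,295,355,205,245,400,270) for a in(s0,s)])
top=cv2.copyMakeBorder(top,0,0,0,800-top.shape[1],cv2.BORDER_CONSTANT)
cv2.imwrite('pics/c9.png',np.vstack([top,sd]))
move(jig(-.0095,-.035,.0435),np.pi/2+JY)
E
```

```text
t 24.9 pos [0.4999 0.005  0.0441] yaw 1.4556 tilt [-9.8e-03 -9.0e-04 -1.0e+00] w 0.202 F [-14.01  -4.28   6.89]
shift mm [0.6 0.4 0.3] turn -0.0006
```

View pics/c9.png

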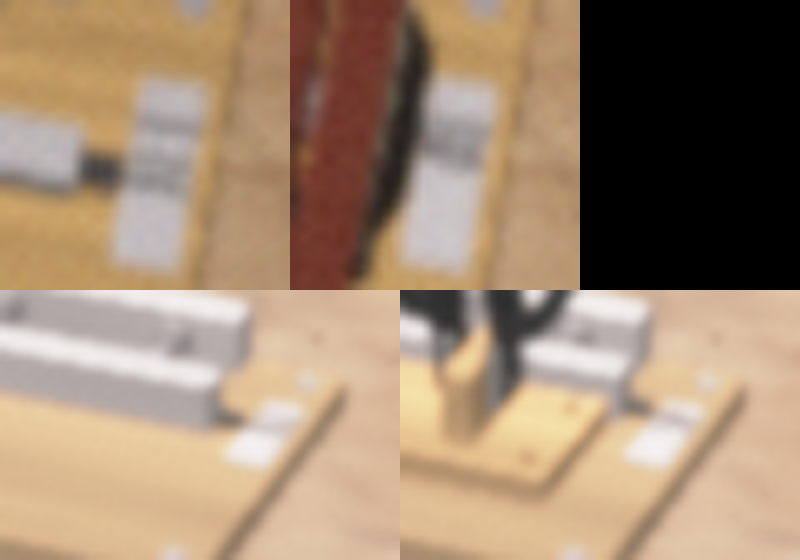

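```bash
python3 - <<'E'
from h import *
L=lambda n:pickle.load(open(f'pics/{n}.pkl','rb'))
rest=[L(n) for n in('top0','top2')]; now=[L('top9')]+[grab('top') for _ in range(4)]
f=rest[0]
A=lambda fs:np.mean([a['img'].mean(2) for a in fs],0).astype(np.float32)
a0,a1=A(rest),A(now)
# sample along jig x on the scale; scale plate at jig y ~ -0.118
def project(p):
    q=Ro.from_quat(np.r_[f['rotation'][1:],f['rotation'][0]]).inv().apply(p-f['origin'])
    return f['cx']+f['fx']*q[0]/-q[2], f['cy']-f['fy']*q[1]/-q[2]
xs=np.arange(-.005,.066,.002)
P0=[];P1=[]
for x in xs:
    v=[project(jig(x,y,.02)) for y in np.arange(-.122,-.109,.002)]
    m=np.array(v,np.float32)
    for a,P in((a0,P0),(a1,P1)): P.append(cv2.remap(a,m[:,0].copy(),m[:,1].copy(),cv2.INTER_LINEAR).mean())
for x,a,b in zip(xs,P0,P1): print(round(x*1000),round(float(a)),round(float(b)),round(float(b-a)))
move(jig(-.0095,-.035,.0435))
E
```

```text
-5 147 152 5
-3 148 153 5
-1 152 156 5
1 159 164 5
3 169 175 6
5 178 185 6
7 185 191 6
9 189 194 5
11 190 196 5
13 191 196 5
15 191 196 5
17 190 195 5
19 190 195 4
21 189 193 4
23 186 191 5
25 180 190 10
27 167 189 22
29 153 188 35
31 145 187 42
33 147 182 35
35 153 173 20
37 155 159 3
39 160 145 -15
41 169 134 -35
43 175 132 -43
45 177 136 -41
47 168 140 -28
49 160 145 -15
51 159 153 -6
53 167 164 -3
55 176 175 -2
57 182 180 -1
59 183 181 -1
61 181 178 -2
63 175 171 -4
65 166 162 -3
t 25.1 pos [0.4999 0.0049 0.0441] yaw 1.4556 tilt [-9.8e-03 -9.0e-04 -1.0e+00] w 0.201 F [-13.9   -4.05   6.99]
shift mm [0.6 0.4 0.3] turn None
```

Request:
play_rows:
  plan:
    - [0,0,0,0,1]
    - [0,0,0,0,1]
    - [0,0,0,0,1]
    - [0,0,0,0,1]

```text
time: 25.6
tool_pos: [0.4999, 0.005, 0.0441]
tool_rot: [0.702, 0.04, 0.709, -0.041]
contact_force: [-14.9, -4.6, 6.0]
gripper_width: 0.203
```

```bash
python3 - <<'E'
from h import *
move(jig(-.0095,-.035,.0435))
print(manip.job_done())
E
```

```text
t 25.6 pos [0.4999 0.005  0.0441] yaw 1.4557 tilt [-9.9e-03 -9.0e-04 -1.0e+00] w 0.203 F [-14.9   -4.62   6.03]
shift mm [0.6 0.4 0.3] turn None
the job is handed in; nothing more can be done
None
```

The job is handed in at 25.6 s. The long bracket is seated in the jig, the wood is marked, and the gripper is holding the web pressed against the fence.

**Marking:** I set the bracket under the punch arm with its end at the stop and its edge on the fence. I then let go and pressed the knob with closed fingertips, about 12 mm down, and it bottomed at 11.7 N. A wrist picture afterwards showed the knob clear of the fingers. It looked back up, but I did not measure its height.

**Last checks:**
- **Fence:** before-and-after camera profiles put the pointer about 13 mm from rest, midway between the two marks.
- **End stop:** the sideways reaction is about 4.6 N, and the gripper is within 0.5 mm of where it first met the stop.
- **Steadiness:** pose and force stayed steady over the last half second.

**Not as clean:**
- **Jam on the first slide:** pushing the bracket towards the fence while it pressed on the bed jammed by friction, with about 31 N sideways and 35 N upward. I backed off and redid that slide just above the bed.
- **Slight tilt:** the tool leans about 0.01 rad under the push, so the plate's front edge may sit up to about 1 mm off the bed.
- **Push reading:** the wrist reads about 15 N, against about 9 N expected from the spring at this travel. I take the difference as friction on the bed and stop.

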